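Bond a pocket mirror in the sprung hand press

ROBOT

A 6-joint arm with a two-finger parallel gripper is mounted at the origin on the work surface; the furniture and walls round the work are solid. World frame = base frame: x ahead of the robot, y to its left, z up, the work surface at z = 0. Lengths are in m, angles in rad, forces in N, time in s.
With the tool pointing down it reaches from about 0.375 to 0.9 m from the base axis. Payload 3.1 kg.
Tool frame: the origin (TCP) lies midway between the tips of the shut fingers; the grasp point (between the pads) lies 19 mm behind it; z points along the fingers, y is the line along which they close (so a half turn about z gives the same grasp; the last joint's range is limited). The gripper opens to 87 mm and grips with 3 to 60 N. Pads are 19 mm wide; open, the fingers measure 117 mm over their backs; the gripper's body (75 mm by 190 mm) begins 51 mm behind the grasp point.
Start: joints at [-1.526, 0.527, 1.433, -0, 1.181, -0.178], TCP at [0.138, -0.61, 0.223] pointing down, gripper open.
Joint ranges: [-3.08, 3.08], [-0.75, 2.2], [0.22, 2.44], [-1.43, 4.57], [0, 2.65], [-2.85, 2.85]. Speed limits (rad/s): [2.79, 2.79, 3.14, 3.14, 3.14, 3.14].

INTERFACE

Orientations are given as [roll, pitch, yaw] about the fixed x, y, z axes, in that order (R = Rz(yaw) Ry(pitch) Rx(roll)).
In Python, from bench import monitor, vision, order gives the robot as it stands.
- The arm moves only by the shell command python3 -m handwheel 'ROWS' [FORCE]. ROWS is JSON, a list of rows, each a list of 3 entries, a list of its own where there are three numbers: the shift along the tool's x, y, z in m, then the turn, a rotation vector about the tool's x, y, z in rad, then the closure, from 0 (fully open) to 1 (shut). In form: [[[dx, dy, dz], [rx, ry, rz], jaw], ...]. A call has 1 to 20 rows; each row shifts and turns the commanded pose from where the row before left it, along the tool's axes as they then stand; what a row does not reach is not made up. A row lasts 1/10 s, in which the tool goes at most 50 mm and 8.59 degrees, less where a joint would pass 70% of its speed; a pose out of reach is approached as far as the arm can. A call with a gripper value outside its range is refused whole. The fingers move at their own pace and stop on an object; FORCE is the grip in N (left out, the last holds). Time passes only in rows, so rows that do not move let the fingers close. It gives the time, the measured TCP pose, the force, the opening and the grip force at its end, in the units of the state.
- monitor.state(): the state, without advancing time (a new reading comes with each control period).
- vision.grab_frame(name): name is "scene" or "top"; returns the picture (384x512x3 uint8, blue, green, red); there is no depth.
- vision.get_calibration(name): a dict with "K" (3x3 intrinsics, pixels), "rvec" (rotation vector, rad) and "tvec" (3), from world to camera coordinates, as OpenCV has them. Camera axes: x right, y down, z forward; pixel columns grow to the right and rows downward; lengths in m; the calibration is good to about 2 mm. A picture is of the moment at which its call begins. get_calibration takes no time and is no camera call.
- order.finish_job(): hands the job in; it is judged then, once.
The state is a dict: "time_s": time; "joints": joint angles; "qd": joint speeds; "joint_efforts": joint torques, N m; "eef_pos": TCP position; "tcp_rot": TCP orientation; "wrist_force": force on the tool from outside, world axes, zero at the start; "wrist_torque": the same for the moment, N m; "finger_gap": opening from 0.0 (shut) to 1.0 (fully open); "gripper_force": force on a finger pad.
Only numpy, scipy, OpenCV 4.12 (cv2) and the standard library are available. Lean on these libraries where they do the work, as an engineer would, in place of code of your own. Each camera call takes 0.05 s, during which the arm holds its last target. There are 200 camera calls.

TASK

The flower-shaped pocket mirror on the little assembly stand has fresh adhesive under its glass. Lay it flat inside the low curved fences on the sprung bed of the press, then take the press block and push the mirror squarely down with it, centred on the mirror, until the bed bottoms out level on its stops, and keep it fully down for about two seconds without forcing it any harder, because the glass is thin. Then stand the press block upright back on its cork mat, leaving the mirror lying in the press and the rest of the display undisturbed.

Things in the scene. Friction and masses are not known exactly. Their poses are not given: they have to be found in the camera images.
- mirror_center (a point): the pocket mirror to bond: flat wooden flower with rounded petals, 65 mm along its x by 76 mm along its y, 5 mm thick, 30 g; it lies on the assembly stand. Point: its centre, half-way up (2.5 mm above its underside); z up. Grip it across its 65 mm (along its x); on the stand only its middle 40 mm is supported, 34 mm above the island, so the fingertips can reach past its edges to below it.
- assembly_stand: small round wooden pedestal with a cork top, fixed: foot 68 mm across, neck 22 mm, top 42 mm across, 34 mm high. Origin: centre of its underside, on the island.
- bed_center (a point): centre of the upper face of the press's sprung bed, a 120 mm square aluminium plate 10 mm thick; z up, x and y along its edges. 55 mm above the island when up, 43 mm when fully down. Four curved fences 3 mm high stand on it on a circle of 83 mm inner diameter, each about 45 degrees long, round its diagonals; fingertips can go in the gaps at the middle of each side.
- press_base: the press: fixed 140 mm square plywood base, 30 mm high, that carries the bed on four coil springs. A fixed screw head 13 mm across, its top 60.5 mm above the island, stands over each corner of the bed, 52 mm from the middle along x and y. Loaded off centre, or by a block held askew, the bed tilts. Origin: centre of the underside, on the island.
- press_bed (a joint): how far the middle of the bed has been pushed down, in m: 0 = up, 0.012 = resting on its stops all round. It starts to sink under about 6 N, reaches the stops under about 13 N (both including the weight of whatever lies on it) and springs up again when released. It may go a fraction of a millimetre further under more force.
- block_grip (a point): the press block: a round wooden disc 72 mm across and 22 mm high with a flat cork sole, and an upright wooden grip in its middle, 24 mm thick along x, 48 mm wide along y, from 22 to 81 mm above the sole; about 0.32 kg. It stands upright on the cork mat. Point: centre of the grip, 51 mm above the sole; z up; grip it across the 24 mm (along x).
- block_sole (a point): centre of the flat underside of the press block; z up through its grip.
- press_block: the press block again; origin at the centre of its sole.
- pocket_mirror: the pocket mirror to bond again; origin at the centre of its underside.
- rest_mat: square cork mat, 125 x 125 x 4 mm, fixed, on which the press block stands. Origin: centre of its underside, on the island.
- wallet_tan: bystander: tan folded leather wallet, 88 x 109 x 14 mm, lying flat towards the back of the island, left of the middle; origin at the centre of its underside
- flower_mirror: bystander: another flower-shaped wooden pocket mirror, 65 x 75 x 5 mm, already finished, lying flat on the island behind the press: not the one to press; origin at the centre of its underside
- round_mirror: bystander: wooden hand mirror with a broad scalloped head, 164 x 90 x 5 mm, lying flat towards the back, right of the middle; origin at the centre of its underside
- heart_mirror: bystander: wooden hand mirror with a heart-shaped head, 153 x 92 x 5 mm, lying flat on the right, beyond the reach of the work; origin at the centre of its underside
- magnet_pack: bystander: stack of brown wooden magnets in a film bag, 50 x 62 x 33 mm, near the robot; origin at the centre of its underside
- spectacle_case: bystander: white three-sided spectacle case, 158 x 73 x 56 mm, on the left; origin at the centre of its underside
Things that resemble listed ones, but are neither listed nor needed, are in the scene too. Of the things that look like the press_base, the smaller one is meant.

How it is judged:
By the outcome, as a careful person would: the job done as asked, in the order asked, and still so for the second after the job is handed in, with the robot touching nothing.
It also fails if it takes over 72 s, if anything falls off the work surface, if the arm or the gripper's body presses on something with over 40 N, if the wrist force passes 120 N, or if a joint passes its speed limit or range.

## Working session

There is one attempt and no reset: what is moved stays moved. The work goes in short steps, Python scripts to look and compute and a shell command to move; the robot and the scene stay as the last step left them, time stands still between calls to the robot, and variables do not carry over. Pictures are saved under pics/ and viewed, at most 10 in all, crops included, and the job is handed in when it is done.

```bash
mkdir -p pics; python3 - <<'E'
from bench import monitor,vision
import cv2
for n in("scene","top"):
    cv2.imwrite(f"pics/{n}0.png",vision.grab_frame(n)); print(n,vision.get_calibration(n))
print(monitor.state())
E
ls
```

```text
scene {'K': array([[465.82438639,   0.        , 262.77811298],
       [  0.        , 465.82438639, 190.30114688],
       [  0.        ,   0.        ,   1.        ]]), 'rvec': array([ 0.70936862, -2.3331509 ,  1.43573557]), 'tvec': array([0.4224844 , 0.12532823, 1.20375091])}
top {'K': array([[432.35488299,   0.        , 259.53289815],
       [  0.        , 432.35488299, 186.19991003],
       [  0.        ,   0.        ,   1.        ]]), 'rvec': array([ 2.19296017, -2.00855013,  0.21842262]), 'tvec': array([0.06084758, 0.48225935, 1.25203765])}
{'time_s': 0.1, 'joints': array([-1.52650509e+00,  5.28404306e-01,  1.43377908e+00,  2.46066503e-05,
        1.18140098e+00, -1.78499942e-01]), 'qd': array([ 0.00089254, -0.00202484, -0.00339754, -0.00058469, -0.00060661,
        0.00081308]), 'joint_efforts': array([-3.69279342e-04, -4.40984130e+01, -1.77151197e+01,  6.34001568e-02,
        5.33824519e-02, -5.89115257e-05]), 'eef_pos': array([ 0.13810126, -0.60887187,  0.22164882]), 'tcp_rot': array([-3.13963662e+00, -3.76020298e-04,  2.22781448e-01]), 'wrist_force': array([ 0.30214259,  0.19313311, -0.09294843]), 'wrist_torque': array([-0.01146511, -0.03881321,  0.00816721]), 'gripper_force': 0.0, 'finger_gap': 0.9989565127141861}
pics
```

View pics/scene0.png

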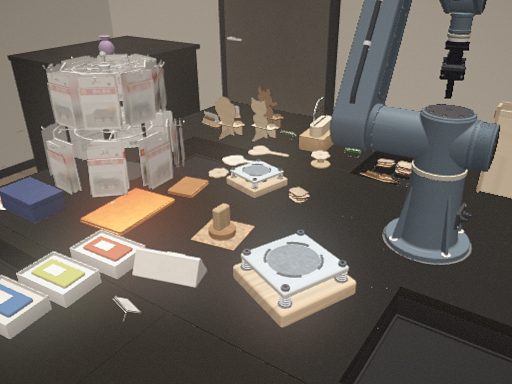

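View pics/top0.png

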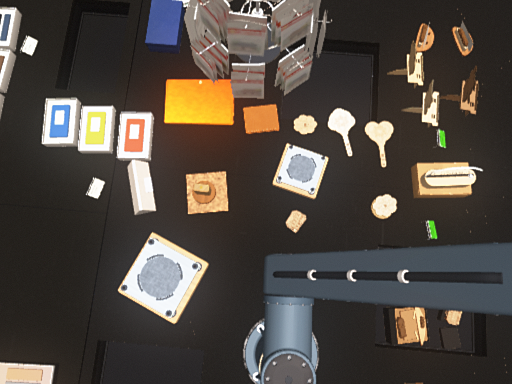

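The top view shows two presses: a small one at (301,170) and a large one at (163,278). The smaller is the one meant. There are two flower mirrors: one at (304,124) lying behind the press, and one at (384,207) that stands on a pedestal in the scene view at (320,157), so the second is the target. The block is at (204,190). I'll confirm these in one enlarged crop.

```bash
cat > h.py <<'E'
import numpy as np,cv2
from bench import monitor,vision
def cal(n):
    c=vision.get_calibration(n); R=cv2.Rodrigues(np.array(c['rvec']))[0]; return np.array(c['K']),R,np.array(c['tvec'])
def ray(n,uv,z):
    K,R,t=cal(n); uv=np.atleast_2d(np.array(uv,float))
    d=np.c_[uv,np.ones(len(uv))]@np.linalg.inv(K).T@R; o=-R.T@t
    return o+d*((z-o[2])/d[:,2])[:,None]
def proj(n,P):
    c=vision.get_calibration(n); return cv2.projectPoints(np.atleast_2d(np.array(P,float)),c['rvec'],c['tvec'],c['K'],None)[0].reshape(-1,2)
E
python3 - <<'E'
import cv2,numpy as np
a=cv2.imread('pics/top0.png');b=cv2.imread('pics/scene0.png')
A=cv2.resize(a[95:245,175:425],None,fx=3.2,fy=3.2,interpolation=cv2.INTER_CUBIC)
cv2.imwrite('pics/c1.png',A)
B=[cv2.resize(b[y:y+100,x:x+133],(400,300),interpolation=cv2.INTER_CUBIC) for x,y in((175,175),(200,130),(250,120),)]
B.append(cv2.resize(a[180:235,347:420],(400,300),interpolation=cv2.INTER_CUBIC))
cv2.imwrite('pics/c2.png',np.vstack([np.hstack(B[:2]),np.hstack(B[2:])]))
E
```

```text
(no output)
```

View pics/c1.png

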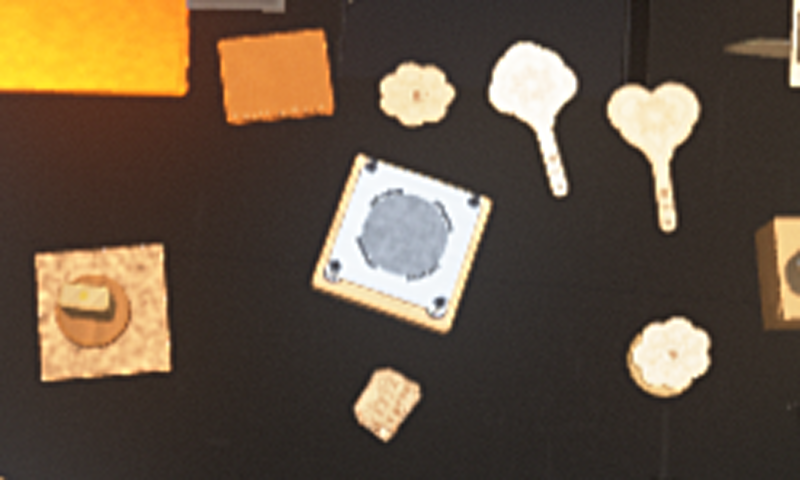

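View pics/c2.png

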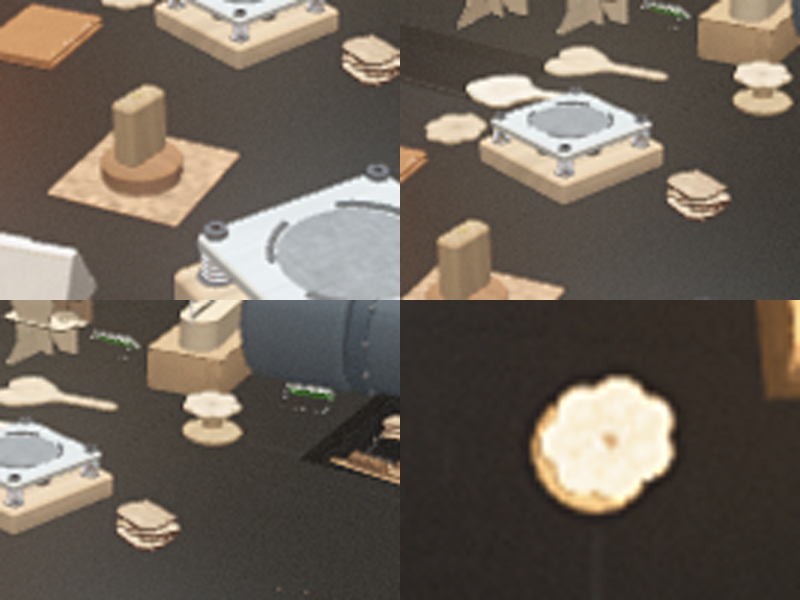

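The enlarged crops confirm it: the right-hand flower (top view ≈ (384,205)) sits on a pedestal. The small press has its grey circle at (301,170), its screws at the corners and yaw ≈ -17° in the image. The block stands on the mat at (204,190). Next I measure positions.

```bash
cat > meas.py <<'E'
from h import *
a=cv2.imread('pics/top0.png'); hsv=cv2.cvtColor(a,cv2.COLOR_BGR2HSV)
def comp(mask,x0,x1,y0,y1):
    m=np.zeros_like(mask); m[y0:y1,x0:x1]=mask[y0:y1,x0:x1]
    n,l,s,c=cv2.connectedComponentsWithStats(m); i=1+np.argmax(s[1:,4]); return (l==i).astype(np.uint8)
def axes(m,z):
    # exact moments of pixels projected on plane
    ys,xs=np.nonzero(m); P=ray('top',np.c_[xs,ys],z)[:,:2]; c=P.mean(0); w,v=np.linalg.eigh(np.cov((P-c).T))
    hull=cv2.convexHull(P.astype(np.float32)); r=cv2.minAreaRect((hull*1000)); 
    return c.round(4),(4*np.sqrt(w)*1000).round(1),np.degrees(np.arctan2(v[1,1],v[0,1])).round(1),r[1],round(r[2],1)
V=hsv[...,2];S=hsv[...,1]
print('pix',a[205,384],a[207,372],a[216,381],'bed',a[150,300],a[168,290])
for t in(190,):
    print('mirror',axes(comp(((V>t)&(S<85)).astype(np.uint8),362,405,185,228),.039), axes(comp((V>120).astype(np.uint8),362,405,185,228),.039))
print('flower',axes(comp((V>120).astype(np.uint8),290,320,112,137),.005))
bed=comp(((V>110)&(S<40)).astype(np.uint8),268,335,138,205)
bed=cv2.morphologyEx(bed,cv2.MORPH_CLOSE,np.ones((5,5)))
print('bed',axes(bed,.055))
grey=comp(((V>110)&(V<200)&(S<40)).astype(np.uint8),282,320,152,188)
print('grey',axes(cv2.morphologyEx(grey,cv2.MORPH_OPEN,np.ones((3,3))),.055))
mat=comp((V>90).astype(np.uint8),178,235,165,222); print('mat',axes(cv2.morphologyEx(mat,cv2.MORPH_CLOSE,np.ones((9,9))),.004))
for n,s in(('top',a[165:215,180:232]),):
    pass
print('colors mat',hsv[178,220],'disc',hsv[198,205],'grip top',hsv[187,202],'grip side',hsv[193,200])
E
python3 meas.py
```

```text
pix [147 188 226] [107 153 192] [145 208 241] bed [251 248 244] [184 172 165]
mirror (array([ 0.453 , -0.2782]), array([64.3, 74.3]), np.float64(123.9), (66.07903289794922, 70.21117401123047), 66.3) (array([ 0.45  , -0.2753]), array([68.5, 84.2]), np.float64(131.0), (66.72654724121094, 79.8621826171875), 48.5)
flower (array([ 0.7032, -0.0235]), array([67.6, 75.1]), np.float64(104.7), (68.42832946777344, 71.16876220703125), 4.0)
bed (array([ 0.5416, -0.0175]), array([139.6, 142.6]), np.float64(177.9), (124.71501159667969, 126.11297607421875), 75.7)
grey (array([ 0.5407, -0.0174]), array([76.9, 84.4]), np.float64(57.2), (77.62281036376953, 76.88011932373047), 76.4)
mat (array([0.4526, 0.2664]), array([147.9, 148.8]), np.float64(-149.2), (129.9759063720703, 128.69912719726562), 10.2)
colors mat [ 14 126 228] disc [ 13 160 203] grip top [ 21 125 238] grip side [ 14 140 102]
```

```bash
cat > m2.py <<'E'
from h import *
a=np.mean([vision.grab_frame('top').astype(float) for _ in range(8)],0)
np.save('topavg.npy',a)
x0,y0,f=360,184,8
c=cv2.resize(a[y0:y0+44,x0:x0+48].astype(np.float32),None,fx=f,fy=f,interpolation=cv2.INTER_CUBIC)
out=[np.clip(c,0,255).astype(np.uint8)]
for t in(100,130,155,175):
    m=(c[...,0]>t).astype(np.uint8)
    cs=max(cv2.findContours(m,0,1)[0],key=cv2.contourArea)[:,0,:]
    uv=(cs+.5)/f-.5+[x0,y0]
    P=ray('top',uv,.039)[:,:2].astype(np.float32)*1000
    M=cv2.moments(P); cx,cy=M['m10']/M['m00'],M['m01']/M['m00']
    C=np.array([[M['mu20'],M['mu11']],[M['mu11'],M['mu02']]])/M['m00']; w,v=np.linalg.eigh(C)
    print(t,'c',round(cx,1),round(cy,1),'ax',(4*np.sqrt(w)).round(1),'long',np.degrees(np.arctan2(v[1,1],v[0,1])).round(1))
    r=np.hypot(P[:,0]-cx,P[:,1]-cy); th=np.degrees(np.arctan2(P[:,1]-cy,P[:,0]-cx))
    print([int(r[abs((th-k+180)%360-180)<5].mean()) for k in range(0,360,15)])
    d=out[0].copy(); cv2.drawContours(d,[cs],-1,(0,0,255),1); out.append(d) if t in(130,175) else 0
cv2.imwrite('pics/m2.png',cv2.resize(np.hstack(out[1:]),(780,357)))
E
python3 m2.py
```

```text
100 c 450.6 -276.0 ax [66.3 81.2] long 132.9
[35, 32, 34, 34, 33, 35, 36, 37, 39, 40, 39, 38, 37, 35, 32, 30, 32, 36, 37, 37, 41, 39, 38, 39]
130 c 451.1 -276.6 ax [64.6 78.2] long 131.6
[34, 30, 33, 33, 32, 33, 35, 36, 38, 38, 36, 37, 35, 34, 32, 29, 32, 35, 35, 36, 40, 38, 36, 37]
155 c 452.6 -277.8 ax [63.1 72.8] long 124.3
[33, 29, 31, 32, 31, 31, 36, 36, 33, 36, 36, 32, 31, 34, 31, 29, 32, 34, 33, 34, 38, 35, 34, 35]
175 c 452.8 -277.9 ax [61.8 71.4] long 122.4
[32, 28, 30, 32, 31, 30, 35, 36, 32, 35, 35, 31, 31, 33, 31, 28, 31, 34, 32, 33, 37, 34, 33, 34]
```

View pics/m2.png

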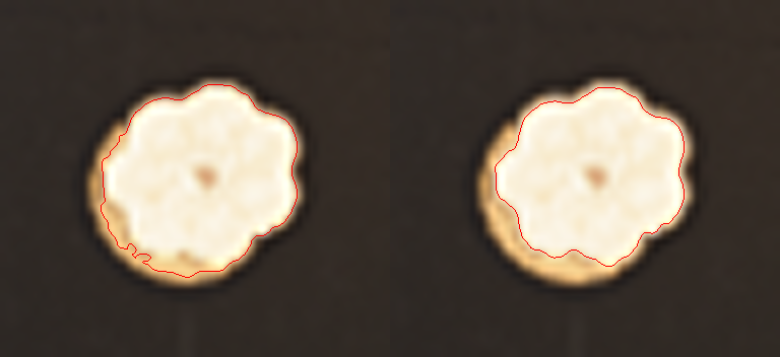

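Contour (B>175) gives the mirror centre at (0.453, -0.278), short axis at 32.5°. Next: measure the block grip and work out the first move.

```bash
cat > go.py <<'E'
import sys
from h import *
from scipy.spatial.transform import Rotation as Ro
s=monitor.state(); x,y,z,yaw=map(float,sys.argv[1:5])
R=Ro.from_euler('xyz',s['tcp_rot']); T=Ro.from_euler('xyz',[np.pi,0,np.radians(yaw)])
print('t',s['time_s'],'pos',s['eef_pos'].round(4),'rpy deg',np.degrees(s['tcp_rot']).round(2),'F',s['wrist_force'].round(1),'gap mm',round(87*s['finger_gap'],1),'grip',s['gripper_force'])
print('shift (before turn)',(R.inv().apply(np.array([x,y,z])-s['eef_pos'])*1000).round(1),'turn',(R.inv()*T).as_rotvec().round(4))
E
python3 go.py .453 -.278 .11 -57.5
python3 - <<'E'
from h import *
a=np.load('topavg.npy').astype(np.float32); f=8;x0,y0=182,168
c=cv2.resize(a[y0:y0+52,x0:x0+50],None,fx=f,fy=f,interpolation=cv2.INTER_CUBIC); c8=np.clip(c,0,255).astype(np.uint8)
h=cv2.cvtColor(c8,cv2.COLOR_BGR2HSV)
def rep(name,m,z):
    cs=max(cv2.findContours(m.astype(np.uint8),0,1)[0],key=cv2.contourArea)[:,0,:]
    P=ray('top',(cs+.5)/f-.5+[x0,y0],z)[:,:2].astype(np.float32)*1000; M=cv2.moments(P)
    print(name,'c',M['m10']/M['m00'],M['m01']/M['m00'],cv2.minAreaRect(P),cv2.minEnclosingCircle(P)); return cs
g=cv2.morphologyEx(((h[...,0]>=17)&(h[...,0]<30)&(h[...,2]>190)).astype(np.uint8),cv2.MORPH_OPEN,np.ones((15,15)))
d=cv2.morphologyEx(((h[...,1]>145)&(h[...,2]>90)).astype(np.uint8),cv2.MORPH_OPEN,np.ones((21,21)))
k=rep('grip',g,.085);k2=rep('disc',d,.026)
o=c8.copy();cv2.drawContours(o,[k],-1,(255,0,0),1);cv2.drawContours(o,[k2],-1,(0,255,0),1);cv2.imwrite('pics/b.png',o)
E
```

```text
t 0.5 pos [ 0.1381 -0.6095  0.2225] rpy deg [-180.     -0.     12.76] F [ 0.4 -0.4 -0.7] gap mm 87.3 grip 0.0
shift (before turn) [ 380.3 -253.8  112.5] turn [-1.0000e-04  0.0000e+00  1.2263e+00]
grip c 450.12619372687413 273.38665632197376 ((450.33746337890625, 273.132568359375), (45.25945281982422, 21.714292526245117), 88.46115112304688) ((451.2518615722656, 273.3415832519531), 23.987850189208984)
disc c 437.5530791584229 267.198924467758 ((440.4126281738281, 267.7562255859375), (54.577293395996094, 71.74281311035156), 31.40557861328125) ((448.3508605957031, 272.35906982421875), 36.57894515991211)
```

View pics/b.png

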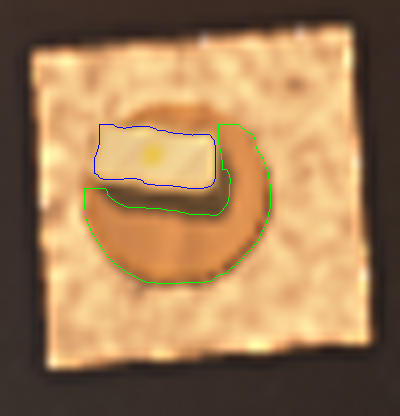

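The blue outline is the grip top, centre (0.450, 0.273). The disc circle agrees at (0.448, 0.272). Moving above the mirror.

```bash
python3 -m handwheel '[[[0.0317,-0.0212,0],[0,0,0],0],[[0.0317,-0.0212,0],[0,0,0],0],[[0.0317,-0.0212,0],[0,0,0],0],[[0.0317,-0.0212,0],[0,0,0],0],[[0.0317,-0.0212,0],[0,0,0],0],[[0.0317,-0.0212,0],[0,0,0],0],[[0.0317,-0.0212,0],[0,0,0],0],[[0.0317,-0.0212,0],[0,0,0],0],[[0.0317,-0.0212,0],[0,0,0],0],[[0.0317,-0.0212,0],[0,0,0],0],[[0.0317,-0.0212,0],[0,0,0],0],[[0.0317,-0.0212,0],[0,0,0],0]]' 8
python3 -m handwheel '[[[0,0,0],[0,0,0.1363],0],[[0,0,0],[0,0,0.1363],0],[[0,0,0],[0,0,0.1363],0],[[0,0,0],[0,0,0.1363],0],[[0,0,0],[0,0,0.1363],0],[[0,0,0],[0,0,0.1363],0],[[0,0,0],[0,0,0.1363],0],[[0,0,0],[0,0,0.1363],0],[[0,0,0],[0,0,0.1363],0],[[0,0,0],[0,0,0],0],[[0,0,0],[0,0,0],0]]'
python3 go.py .453 -.278 .034 -57.5
```

```text
time_s: 1.7
eef_pos: [0.4539, -0.2762, 0.2228]
tcp_rot: [3.141, -0.0, 0.223]
wrist_force: [0.7, 0.0, 0.3]
finger_gap: 0.997
gripper_force: 0.0
time_s: 2.8
eef_pos: [0.4529, -0.2774, 0.2227]
tcp_rot: [-3.142, -0.0, -1.001]
wrist_force: [-0.4, 1.3, 1.1]
finger_gap: 0.999
gripper_force: 0.0
t 2.8 pos [ 0.4529 -0.2774  0.2227] rpy deg [-1.800e+02 -1.000e-02 -5.736e+01] F [-0.4  1.3  1.1] gap mm 86.9 grip 0.0
shift (before turn) [  0.5   0.3 188.7] turn [-0.0001 -0.0002  0.0025]
```

```bash
python3 -m handwheel '[[[0,0,0.03],[0,0,0],0],[[0,0,0.03],[0,0,0],0],[[0,0,0.03],[0,0,0],0],[[0,0,0.03],[0,0,0],0],[[0,0,0.025],[0,0,0],0],[[0,0,0.02],[0,0,0],0],[[0,0,0.014],[0,0,0],0],[[0,0,0.01],[0,0,0],0],[[0,0,0],[0,0,0],0],[[0,0,0],[0,0,0],0]]' 8
python3 -m handwheel '[[[0,0,0],[0,0,0],0.1],[[0,0,0],[0,0,0],0.15],[[0,0,0],[0,0,0],0.2],[[0,0,0],[0,0,0],0.25],[[0,0,0],[0,0,0],0.3],[[0,0,0],[0,0,0],0.4],[[0,0,0],[0,0,0],0.5],[[0,0,0],[0,0,0],0.5],[[0,0,0],[0,0,0],0.5]]' 8
python3 go.py .453 -.278 .034 -57.5
```

```text
time_s: 3.8
eef_pos: [0.4532, -0.2776, 0.0338]
tcp_rot: [-3.141, -0.001, -1.003]
wrist_force: [-0.3, -0.4, 0.4]
finger_gap: 1.0
gripper_force: 0.0
time_s: 4.7
eef_pos: [0.453, -0.2774, 0.0337]
tcp_rot: [-3.142, -0.0, -1.004]
wrist_force: [-0.3, 0.6, 3.8]
finger_gap: 0.732
gripper_force: 8.0
t 4.7 pos [ 0.453  -0.2774  0.0337] rpy deg [-1.800e+02 -2.000e-02 -5.752e+01] F [-0.3  0.6  3.8] gap mm 63.7 grip 8.000090306159109
shift (before turn) [ 0.5  0.3 -0.3] turn [-0.0001 -0.0003 -0.0003]
```

```bash
python3 -m handwheel '[[[0,0,-0.01],[0,0,0],0.5],[[0,0,-0.02],[0,0,0],0.5],[[0,0,-0.03],[0,0,0],0.5],[[0,0,-0.03],[0,0,0],0.5],[[0,0,-0.03],[0,0,0],0.5],[[0,0,0],[0,0,0],0.5],[[0,0,0],[0,0,0],0.5]]'
python3 go.py .541 -.0175 .154 -14
python3 - <<'E'
from h import *
o=[]
for n in('scene','top'):
    a=vision.grab_frame(n); u,v=proj(n,monitor.state()['eef_pos'])[0].astype(int); print(n,u,v)
    x=max(0,min(u-40,512-80));y=max(0,v-30); o.append(cv2.resize(a[y:y+60,x:x+80],(400,300),interpolation=cv2.INTER_CUBIC))
cv2.imwrite('pics/l.png',np.hstack(o))
E
```

```text
time_s: 5.4
eef_pos: [0.4529, -0.2773, 0.1542]
tcp_rot: [-3.141, -0.001, -1.004]
wrist_force: [-0.2, 0.6, -0.8]
finger_gap: 0.728
gripper_force: 8.0
t 5.4 pos [ 0.4529 -0.2773  0.1542] rpy deg [-1.7998e+02 -7.0000e-02 -5.7520e+01] F [-0.2  0.6 -0.8] gap mm 63.4 grip 7.999972620746121
shift (before turn) [-171.9 -213.9    0. ] turn [ 2.000e-04 -1.200e-03 -7.595e-01]
scene 322 122
top 395 198
```

View pics/l.png

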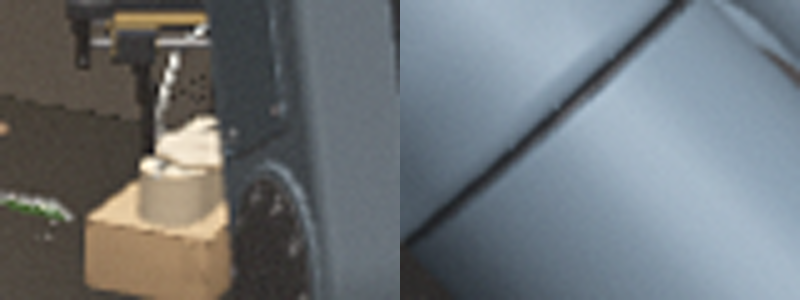

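The arm hides most of it here, and the mirror is only partly visible at about (195,140) in the left crop. I'll carry it over the press and look again.

```bash
python3 -m handwheel '[[[-0.0191,-0.0238,0],[0,0,0],0.5],[[-0.0191,-0.0238,0],[0,0,0],0.5],[[-0.0191,-0.0238,0],[0,0,0],0.5],[[-0.0191,-0.0238,0],[0,0,0],0.5],[[-0.0191,-0.0238,0],[0,0,0],0.5],[[-0.0191,-0.0238,0],[0,0,0],0.5],[[-0.0191,-0.0238,0],[0,0,0],0.5],[[-0.0191,-0.0238,0],[0,0,0],0.5],[[-0.0191,-0.0238,0],[0,0,0],0.5],[[0,0,0],[0,0,-0.1266],0.5],[[0,0,0],[0,0,-0.1266],0.5],[[0,0,0],[0,0,-0.1266],0.5],[[0,0,0],[0,0,-0.1266],0.5],[[0,0,0],[0,0,-0.1266],0.5],[[0,0,0],[0,0,-0.1266],0.5],[[0,0,0],[0,0,0],0.5],[[0,0,0],[0,0,0],0.5]]'
python3 go.py .541 -.0175 .0555 -14
python3 - <<'E'
from h import *
a=vision.grab_frame('scene'); cv2.imwrite('pics/s3full.png',a); u,v=proj('scene',monitor.state()['eef_pos'])[0].astype(int); print(u,v)
cv2.imwrite('pics/s3.png',cv2.resize(a[v-40:v+80,u-60:u+60],(600,600),interpolation=cv2.INTER_CUBIC))
E
```

```text
time_s: 7.2
eef_pos: [0.5405, -0.0172, 0.1524]
tcp_rot: [3.142, 0.003, -0.247]
wrist_force: [-0.0, -0.1, -0.3]
finger_gap: 0.729
gripper_force: 8.0
t 7.2 pos [ 0.5405 -0.0172  0.1524] rpy deg [ 1.800e+02  1.500e-01 -1.415e+01] F [-0.  -0.1 -0.3] gap mm 63.5 grip 7.999915946857072
shift (before turn) [ 0.8  0.2 96.9] turn [ 0.      0.0026 -0.0027]
257 140
```

View pics/s3.png

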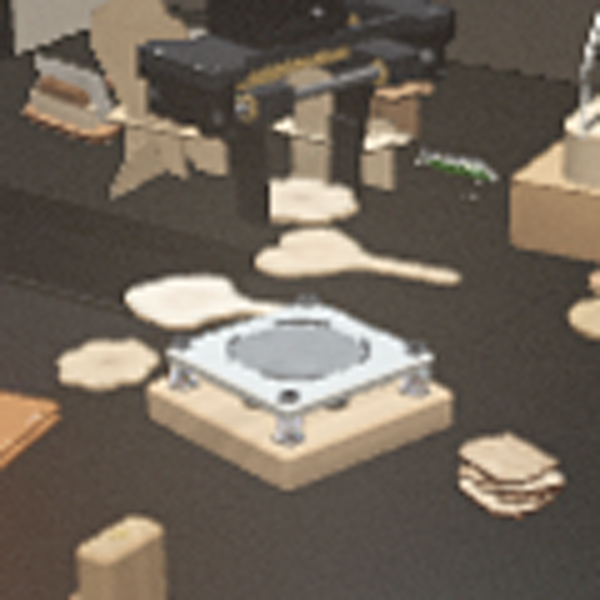

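The mirror hangs level between the fingers at (312,200) above the free press. I'll cross-check the bed centre with the scene view.

```bash
python3 - <<'E'
from h import *
for n,img,box in(('scene',cv2.imread('pics/s3full.png'),(228,290,155,195)),('top',np.load('topavg.npy').astype(np.uint8),(270,333,138,205))):
    x0,x1,y0,y1=box; c=cv2.resize(img[y0:y1,x0:x1],None,fx=8,fy=8,interpolation=cv2.INTER_CUBIC).astype(int)
    S=c.max(2)-c.min(2); V=c.max(2)
    m=((V>165)&(S<45)).astype(np.uint8)
    cs=max(cv2.findContours(cv2.morphologyEx(m,cv2.MORPH_CLOSE,np.ones((25,25))),0,1)[0],key=cv2.contourArea)[:,0]
    P=ray(n,(cs+.5)/8-.5+[x0,y0],.055)[:,:2].astype(np.float32)*1000
    print(n,'plate',cv2.minAreaRect(P))
    g=((V>105)&(V<(205 if n=='top' else 195))&(S<45)).astype(np.uint8); g=cv2.morphologyEx(g,cv2.MORPH_OPEN,np.ones((17,17)))
    cs=max(cv2.findContours(g,0,1)[0],key=cv2.contourArea)[:,0]; P=ray(n,(cs+.5)/8-.5+[x0,y0],.055)[:,:2].astype(np.float32)*1000
    print(n,'grey',cv2.minAreaRect(P),cv2.fitEllipse(P))
E
```

```text
scene plate ((576.3138427734375, -4.838020324707031), (158.6199188232422, 265.2379455566406), 73.96765899658203)
scene grey ((544.2147216796875, -17.10468292236328), (84.31118774414062, 85.12096405029297), 70.71441650390625) ((544.0352783203125, -14.933090209960938), (82.24749755859375, 87.4697494506836), 161.78860473632812)
top plate ((539.6996459960938, -17.75463104248047), (131.35345458984375, 128.80174255371094), 75.61962127685547)
top grey ((543.0179443359375, -17.23664093017578), (80.81510925292969, 82.26101684570312), 74.87515258789062) ((541.9209594726562, -16.424148559570312), (79.77318572998047, 85.47481536865234), 125.20156860351562)
```

```bash
python3 -m handwheel '[[[0.001,-0.0003,0.02],[0,0,0.008],0.5],[[0,0,0.02],[0,0,0],0.5],[[0,0,0.02],[0,0,0],0.5],[[0,0,0.015],[0,0,0],0.5],[[0,0,0.01],[0,0,0],0.5],[[0,0,0.007],[0,0,0],0.5],[[0,0,0],[0,0,0],0.5],[[0,0,0],[0,0,0],0.5]]'
python3 go.py .5415 -.017 .0555 -14.7
```

```text
time_s: 8.05
eef_pos: [0.5427, -0.0173, 0.0618]
tcp_rot: [-3.142, -0.001, -0.253]
wrist_force: [-0.5, 0.5, -0.3]
finger_gap: 0.73
gripper_force: 8.0
t 8.05 pos [ 0.5427 -0.0173  0.0618] rpy deg [-1.800e+02 -4.000e-02 -1.447e+01] F [-0.5  0.5 -0.3] gap mm 63.5 grip 7.999934680410661
shift (before turn) [-1.2 -0.   6.3] turn [-0.     -0.0007  0.0039]
```

```bash
python3 -m handwheel '[[[-0.001,0,0.002],[0,0,0.004],0.5],[[0,0,0.002],[0,0,0],0.5],[[0,0,0.0015],[0,0,0],0.5],[[0,0,0],[0,0,0],0.5],[[0,0,0],[0,0,0],0.5]]'
```

```text
time_s: 8.55
eef_pos: [0.5414, -0.017, 0.0561]
tcp_rot: [-3.142, -0.0, -0.256]
wrist_force: [0.6, 0.1, -0.5]
finger_gap: 0.73
gripper_force: 8.0
```

```bash
python3 -m handwheel '[[[0,0,0.0007],[0,0,0],0.5],[[0,0,0],[0,0,0],0.5],[[0,0,0],[0,0,0],0.24],[[0,0,0],[0,0,0],0.2],[[0,0,0],[0,0,0],0.15],[[0,0,0],[0,0,0],0.1],[[0,0,0],[0,0,0],0.05],[[0,0,0],[0,0,0],0],[[0,0,0],[0,0,0],0]]'
python3 -m handwheel '[[[0,0,-0.005],[0,0,0],0],[[0,0,-0.02],[0,0,0],0],[[0,0,-0.04],[0,0,0],0],[[0,0,-0.04],[0,0,0],0],[[0,0,0],[0,0,0],0]]'
python3 go.py .450 .273 .16 0
```

```text
time_s: 9.45
eef_pos: [0.5414, -0.017, 0.0554]
tcp_rot: [-3.142, -0.0, -0.256]
wrist_force: [0.3, -0.4, 1.6]
finger_gap: 0.986
gripper_force: 0.7
time_s: 9.95
eef_pos: [0.5451, -0.0177, 0.1657]
tcp_rot: [-3.141, -0.012, -0.256]
wrist_force: [0.7, -1.1, -0.9]
finger_gap: 1.001
gripper_force: 0.0
t 9.95 pos [ 0.5451 -0.0177  0.1657] rpy deg [-179.98   -0.67  -14.67] F [ 0.7 -1.1 -0.9] gap mm 87.1 grip 0.0
shift (before turn) [-165.8 -257.2    3.8] turn [ 0.0012 -0.0116 -0.2561]
```

```bash
python3 - <<'E'
from h import *
a=np.load('topavg.npy').astype(np.float32); f=8;x0,y0=182,168
c=np.clip(cv2.resize(a[y0:y0+52,x0:x0+50],None,fx=f,fy=f,interpolation=cv2.INTER_CUBIC),0,255).astype(np.uint8)
h=cv2.cvtColor(c,cv2.COLOR_BGR2HSV)
def P(cs,z): return ray('top',(np.array(cs)+.5)/f-.5+[x0,y0],z)[:,:2]*1000
g=cv2.morphologyEx(((h[...,0]>=17)&(h[...,0]<30)&(h[...,2]>190)).astype(np.uint8),cv2.MORPH_OPEN,np.ones((15,15)))
xs=range(108,206); lo=[(x,np.nonzero(g[:,x])[0].max()) for x in xs]
L=P(lo,.085); v=np.polyfit(L[:,1],L[:,0],1)[0]; print('lower edge dir deg',90-np.degrees(np.arctan(v)))
# base of grip at disc top: lower boundary of dark shade -> same direction
V=h[...,2].astype(int); e=[(x,196+int(np.argmax(np.diff(cv2.GaussianBlur(V.astype(np.float32),(1,9),0)[196:235,x])))) for x in range(115,215)]
B=P(e,.026); v=np.polyfit(B[:,1],B[:,0],1)[0]; print('base edge dir',90-np.degrees(np.arctan(v)), 'mid',B.mean(0))
d=cv2.morphologyEx(((h[...,1]>145)&(h[...,2]>90)).astype(np.uint8),cv2.MORPH_OPEN,np.ones((21,21)))
cs=max(cv2.findContours(d,0,1)[0],key=cv2.contourArea)[:,0]; cs=cs[(cs[:,1]>205)&((cs[:,0]<84+400))]
ext=np.array([p for p in cs if p[1]>235 or p[0]>240 or p[0]<90]); Q=P(ext,.026)
A=np.c_[2*Q,np.ones(len(Q))]; s=np.linalg.lstsq(A,(Q**2).sum(1),rcond=None)[0]; print('disc circle',s[:2],np.sqrt(s[2]+s[0]**2+s[1]**2))
m=((V>90)).astype(np.uint8)*255; mc=max(cv2.findContours(m,0,1)[0],key=cv2.contourArea)[:,0]; print('mat',cv2.minAreaRect(P(mc,.004).astype(np.float32)))
E
```

```text
lower edge dir deg 50.190619143284955
base edge dir 87.45057364685829 mid [440.1029932  276.56628001]
disc circle [449.08036868 272.53816219] 36.16246477495614
mat ((453.0705871582031, 266.7630615234375), (130.86056518554688, 129.2284393310547), 9.903352737426758)
```

```bash
python3 -m handwheel '[[[-0.0166,-0.0257,0],[0,0,0],0],[[-0.0166,-0.0257,0],[0,0,0],0],[[-0.0166,-0.0257,0],[0,0,0],0],[[-0.0166,-0.0257,0],[0,0,0],0],[[-0.0166,-0.0257,0],[0,0,0],0],[[-0.0166,-0.0257,0],[0,0,0],0],[[-0.0166,-0.0257,0],[0,0,0],0],[[-0.0166,-0.0257,0],[0,0,0],0],[[-0.0166,-0.0257,0],[0,0,0],0],[[-0.0166,-0.0257,0],[0,0,0],0]]'
python3 -m handwheel '[[[0,0,0],[0,0,-0.138],0],[[0,0,0],[0,0,-0.138],0],[[0,0,0],[0,0,-0.138],0],[[0,0,0],[0,0,-0.138],0],[[0,0,0],[0,0,-0.138],0],[[0,0,0],[0,0,-0.138],0],[[0,0,0],[0,0,-0.138],0],[[0,0,0],[0,0,-0.138],0],[[0,0,0],[0,0,-0.138],0],[[0,0,0],[0,0,-0.138],0],[[0,0,0],[0,0,-0.138],0],[[0,0,0],[0,0,-0.138],0],[[0,0,0],[0,0,-0.138],0],[[0,0,0],[0,0,0],0],[[0,0,0],[0,0,0],0]]'
python3 go.py .4495 .2727 .036 88
python3 - <<'E'
from h import *
a=vision.grab_frame('scene'); t=vision.grab_frame('top')
A=cv2.resize(a[145:200,220:293],(400,300),interpolation=cv2.INTER_CUBIC);B=cv2.resize(t[140:200,262:342],(400,300),interpolation=cv2.INTER_CUBIC)
cv2.imwrite('pics/p.png',np.hstack([A,B])); cv2.imwrite('pics/t4.png',t); cv2.imwrite('pics/s4.png',a)
E
```

```text
time_s: 10.95
eef_pos: [0.4449, 0.2746, 0.1598]
tcp_rot: [3.141, 0.001, -0.256]
wrist_force: [0.8, 0.1, 0.1]
finger_gap: 1.0
gripper_force: 0.0
time_s: 12.45
eef_pos: [0.4456, 0.2735, 0.16]
tcp_rot: [-3.141, 0.0, 1.535]
wrist_force: [0.2, -0.0, 0.3]
finger_gap: 0.999
gripper_force: 0.0
t 12.45 pos [0.4456 0.2735 0.16  ] rpy deg [-1.7995e+02  2.0000e-02  8.7940e+01] F [ 0.2 -0.   0.3] gap mm 86.9 grip 0.0
shift (before turn) [ -0.7   4.  124. ] turn [-0.0008  0.0003 -0.0011]
```

View pics/p.png

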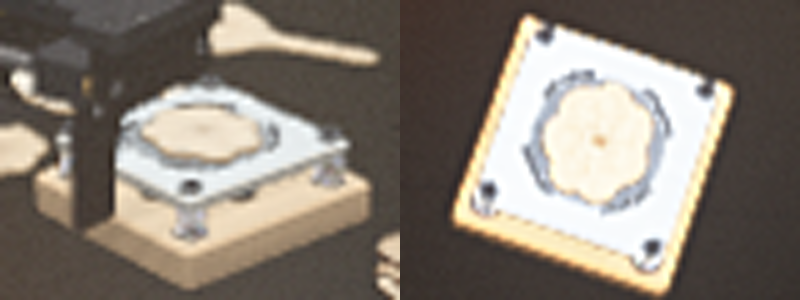

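The mirror lies flat inside the fences, centred at about (301.6,168) in the top view. Now I grip the block and measure the mirror centre.

```bash
python3 -m handwheel '[[[-0.0007,0.004,0.02],[0,0,0],0],[[0,0,0.025],[0,0,0],0],[[0,0,0.025],[0,0,0],0],[[0,0,0.02],[0,0,0],0],[[0,0,0.015],[0,0,0],0],[[0,0,0.01],[0,0,0],0],[[0,0,0.005],[0,0,0],0],[[0,0,0],[0,0,0],0],[[0,0,0],[0,0,0],0],[[0,0,0],[0,0,0],0]]' 6
python3 go.py .4495 .2727 .036 88
python3 - <<'E'
from h import *
for n,z,im,(x0,x1,y0,y1) in(('top',.060,cv2.imread('pics/t4.png'),(285,319,152,186)),('scene',.060,cv2.imread('pics/s4.png'),(242,272,158,180))):
    c=np.clip(cv2.resize(im[y0:y1,x0:x1].astype(np.float32),None,fx=8,fy=8,interpolation=cv2.INTER_CUBIC),0,255)
    S=c[...,2]-c[...,0]
    for t in(35,45):
        cs=max(cv2.findContours((S>t).astype(np.uint8),0,1)[0],key=cv2.contourArea)[:,0]
        P=ray(n,(cs+.5)/8-.5+[x0,y0],z)[:,:2].astype(np.float32)*1000; M=cv2.moments(P); print(n,M['m10']/M['m00'],M['m01']/M['m00'],cv2.minAreaRect(P))
E
```

```text
time_s: 13.55
eef_pos: [0.4504, 0.273, 0.0411]
tcp_rot: [3.14, -0.001, 1.538]
wrist_force: [0.1, -0.6, -0.4]
finger_gap: 0.998
gripper_force: 0.0
t 13.55 pos [0.4504 0.273  0.0411] rpy deg [ 1.7992e+02 -3.0000e-02  8.8100e+01] F [ 0.1 -0.6 -0.4] gap mm 86.8 grip 0.0
shift (before turn) [-0.4 -0.9  5.1] turn [ 0.0015 -0.0006  0.0017]
top 507.4787354579813 -10.764578557975849 ((507.1453857421875, -10.834842681884766), (34.906402587890625, 7.5754523277282715), 82.31124114990234)
top 485.4027401602524 21.47757978790096 ((486.7991027832031, 19.08432388305664), (7.308872222900391, 18.7653751373291), 5.0249552726745605)
scene 528.4559112916395 7.7112768039401205 ((533.7427368164062, 5.582355499267578), (68.45730590820312, 35.18470001220703), 18.993043899536133)
scene 525.0554016398355 13.729293360028072 ((526.9124755859375, 13.7347412109375), (42.24906921386719, 13.716188430786133), 22.623905181884766)
```

```bash
python3 -m handwheel '[[[0,-0.0005,0.005],[0,0,0],0],[[0,0,0],[0,0,0],0],[[0,0,0],[0,0,0],0.3],[[0,0,0],[0,0,0],0.5],[[0,0,0],[0,0,0],0.65],[[0,0,0],[0,0,0],0.7],[[0,0,0],[0,0,0],0.8],[[0,0,0],[0,0,0],0.9],[[0,0,0],[0,0,0],1],[[0,0,0],[0,0,0],1]]' 5
python3 -m handwheel '[[[0,0,0],[0,0,0],1],[[0,0,0],[0,0,0],1],[[0,0,0],[0,0,0],1]]' 50
python3 go.py .4495 .2727 .036 88
python3 - <<'E'
from h import *
for n,z,im,(x0,x1,y0,y1) in(('top',.060,cv2.imread('pics/t4.png'),(285,319,152,186)),('scene',.060,cv2.imread('pics/s4.png'),(242,272,158,180))):
    c=np.clip(cv2.resize(im[y0:y1,x0:x1].astype(np.float32),None,fx=8,fy=8,interpolation=cv2.INTER_CUBIC),0,255)
    S=c[...,2]-c[...,0]; print(im[168,301],im[163,290],np.percentile(S,[10,30,50,70,90]))
    for t in(5,12,20):
        cs=max(cv2.findContours((S>t).astype(np.uint8),0,1)[0],key=cv2.contourArea)[:,0]
        P=ray(n,(cs+.5)/8-.5+[x0,y0],z)[:,:2].astype(np.float32)*1000; M=cv2.moments(P); print(n,M['m10']/M['m00'],M['m01']/M['m00'],cv2.minAreaRect(P))
E
```

```text
time_s: 14.55
eef_pos: [0.4494, 0.2728, 0.0353]
tcp_rot: [-3.142, -0.0, 1.538]
wrist_force: [-0.4, -0.1, 1.0]
finger_gap: 0.353
gripper_force: 0.0
time_s: 14.85
eef_pos: [0.4502, 0.273, 0.0355]
tcp_rot: [3.14, -0.001, 1.538]
wrist_force: [1.8, 0.2, -0.8]
finger_gap: 0.275
gripper_force: 50.0
t 14.85 pos [0.4502 0.273  0.0355] rpy deg [ 1.7992e+02 -3.0000e-02  8.8100e+01] F [ 1.8  0.2 -0.8] gap mm 23.9 grip 49.99992518685758
shift (before turn) [-0.3 -0.7 -0.5] turn [ 0.0015 -0.0005  0.0017]
[152 196 233] [204 190 180] [-15.43418427  -4.76349945  -2.90530396  19.63369904  27.80599518]
top 540.9044180086197 -17.682877868063418 ((540.4262084960938, -18.314285278320312), (67.87700653076172, 78.44893646240234), 62.71912384033203)
top 540.7829346661745 -17.68113970939497 ((541.308349609375, -17.836505889892578), (67.12682342529297, 77.26815795898438), 73.5059814453125)
top 540.994586289432 -18.925553329579653 ((541.2020263671875, -17.787216186523438), (65.97499084472656, 76.18431091308594), 73.96395874023438)
[60 67 74] [66 74 82] [-6.88662262 -3.75337982 12.33184433 19.8681839  35.1327652 ]
scene 541.2363217405453 -12.352452960864237 ((541.761474609375, -12.289268493652344), (70.97767639160156, 87.11602020263672), 33.44696044921875)
scene 541.0875085388127 -12.07255385049935 ((539.8233032226562, -11.917411804199219), (68.93514251708984, 85.26861572265625), 65.03719329833984)
scene 540.884226948199 -11.786719849766511 ((539.5595092773438, -11.595466613769531), (66.90483093261719, 82.83743286132812), 64.13081359863281)
```

```bash
python3 -m handwheel '[[[0,0,-0.005],[0,0,0],1],[[0,0,-0.015],[0,0,0],1],[[0,0,-0.025],[0,0,0],1],[[0,0,-0.025],[0,0,0],1],[[0,0,-0.02],[0,0,0],1],[[0,0,0],[0,0,0],1],[[0,0,0],[0,0,0],1],[[0,0,0],[0,0,0],1]]' 50
python3 go.py .5413 -.0175 .11 88
```

```text
time_s: 15.65
eef_pos: [0.448, 0.2724, 0.124]
tcp_rot: [-3.138, 0.001, 1.538]
wrist_force: [-0.7, 0.2, -4.1]
finger_gap: 0.271
gripper_force: 50.0
t 15.65 pos [0.448  0.2724 0.124 ] rpy deg [-1.7981e+02  7.0000e-02  8.8100e+01] F [-0.7  0.2 -4.1] gap mm 23.5 grip 49.999900977127254
shift (before turn) [-286.6  102.9   14.1] turn [-0.0033  0.0013  0.0018]
```

```bash
python3 -m handwheel '[[[-0.010,0.0037,0],[0,0,0],1],[[-0.0205,0.0074,0],[0,0,0],1],[[-0.0205,0.0074,0],[0,0,0],1],[[-0.0205,0.0074,0],[0,0,0],1],[[-0.0205,0.0074,0],[0,0,0],1],[[-0.0205,0.0074,0],[0,0,0],1],[[-0.0205,0.0074,0],[0,0,0],1],[[-0.0205,0.0074,0],[0,0,0],1],[[-0.0205,0.0074,0],[0,0,0],1],[[-0.0205,0.0074,0],[0,0,0],1],[[-0.0205,0.0074,0],[0,0,0],1],[[-0.0205,0.0074,0],[0,0,0],1],[[-0.0205,0.0074,0],[0,0,0],1],[[-0.0205,0.0074,0],[0,0,0],1],[[-0.010,0.0034,0],[0,0,0],1],[[0,0,0],[0,0,0],1],[[0,0,0],[0,0,0],1],[[0,0,0],[0,0,0],1]]' 50
python3 go.py .5413 -.0175 .095 88
python3 - <<'E'
from h import *
a=vision.grab_frame('scene'); t=vision.grab_frame('top')
A=cv2.resize(a[120:195,206:306],(400,300),interpolation=cv2.INTER_CUBIC);B=cv2.resize(t[130:205,252:352],(400,300),interpolation=cv2.INTER_CUBIC)
cv2.imwrite('pics/q.png',np.hstack([A,B]))
E
```

```text
time_s: 17.45
eef_pos: [0.5422, -0.0159, 0.125]
tcp_rot: [-3.14, -0.001, 1.538]
wrist_force: [0.6, -0.6, -3.7]
finger_gap: 0.271
gripper_force: 50.0
t 17.45 pos [ 0.5422 -0.0159  0.125 ] rpy deg [-1.799e+02 -4.000e-02  8.815e+01] F [ 0.6 -0.6 -3.7] gap mm 23.6 grip 50.00007453840226
shift (before turn) [-1.6 -0.8 30. ] turn [-0.0017 -0.0007  0.0026]
```

View pics/q.png

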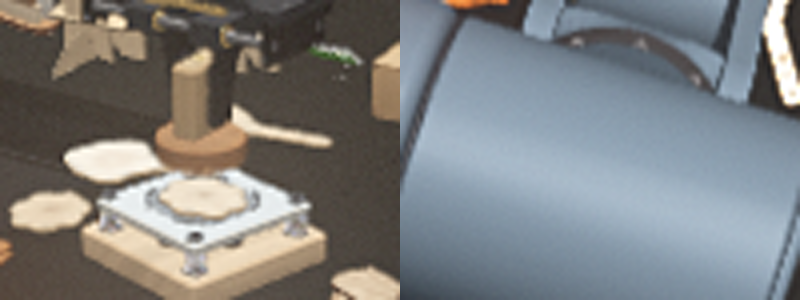

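The block hangs upright above the mirror, which lies at (205,195) in the left crop. Descending to just above contact (ten pictures used).

```bash
python3 -m handwheel '[[[-0.0016,-0.0008,0.005],[0,0,0],1],[[0,0,0.01],[0,0,0],1],[[0,0,0.008],[0,0,0],1],[[0,0,0.004],[0,0,0],1],[[0,0,0.002],[0,0,0],1],[[0,0,0],[0,0,0],1],[[0,0,0],[0,0,0],1],[[0,0,0],[0,0,0],1]]'
python3 go.py .5413 -.0175 .0915 88
```

```text
time_s: 18.35
eef_pos: [0.5426, -0.0186, 0.0966]
tcp_rot: [3.141, 0.0, 1.538]
wrist_force: [-0.5, 0.3, -3.7]
finger_gap: 0.272
gripper_force: 50.0
t 18.35 pos [ 0.5426 -0.0186  0.0966] rpy deg [1.7996e+02 1.0000e-02 8.8100e+01] F [-0.5  0.3 -3.7] gap mm 23.7 grip 50.00005669891834
shift (before turn) [ 1.  -1.3  5.1] turn [0.0007 0.0001 0.0017]
```

```bash
cat > av.py <<'E'
from h import *
L=[]
for _ in range(6): vision.grab_frame('scene'); s=monitor.state(); L.append(np.r_[s['eef_pos']*1000,s['wrist_force'],s['wrist_torque'],np.degrees((s['tcp_rot']+np.r_[0,0,0])%(2*np.pi))])
L=np.array(L); print(s['time_s'],'mean',L.mean(0).round(2),'sd',L.std(0)[:6].round(2))
E
python3 av.py
```

```text
18.65 mean [ 5.4249e+02 -1.8530e+01  9.6600e+01 -1.5000e-01 -2.7000e-01 -3.7100e+00
 -3.0000e-02 -9.0000e-02 -0.0000e+00  1.7997e+02  1.0000e-02  8.8100e+01] sd [0.07 0.02 0.06 0.67 0.67 0.43]
```

```bash
python3 -m handwheel '[[[0.001,-0.0012,0.002],[0,0,0],1],[[0,0,0.0015],[0,0,0],1],[[0,0,0.0005],[0,0,0],1],[[0,0,0],[0,0,0],1],[[0,0,0],[0,0,0],1]]'
python3 av.py
```

```text
time_s: 19.15
eef_pos: [0.5412, -0.0174, 0.0923]
tcp_rot: [-3.142, 0.0, 1.538]
wrist_force: [-0.2, 0.1, -4.1]
finger_gap: 0.273
gripper_force: 50.0
19.45 mean [ 5.4122e+02 -1.7460e+01  9.2380e+01 -4.0000e-02 -2.5000e-01 -3.7900e+00
 -3.0000e-02 -1.1000e-01  2.0000e-02  1.7999e+02  6.0000e+01  8.8100e+01] sd [0.03 0.01 0.01 0.23 0.35 0.26]
```

Well centred and level. Pressing gradually; full travel is expected at TCP z ≈ 0.0795.

```bash
python3 -m handwheel '[[[0,0,0.001],[0,0,0],1],[[0,0,0.001],[0,0,0],1],[[0,0,0.001],[0,0,0],1],[[0,0,0.001],[0,0,0],1],[[0,0,0.001],[0,0,0],1],[[0,0,0.001],[0,0,0],1],[[0,0,0.001],[0,0,0],1],[[0,0,0.001],[0,0,0],1],[[0,0,0.001],[0,0,0],1],[[0,0,0.001],[0,0,0],1],[[0,0,0],[0,0,0],1],[[0,0,0],[0,0,0],1]]'
python3 av.py
```

```text
time_s: 20.65
eef_pos: [0.5413, -0.0175, 0.0827]
tcp_rot: [3.141, 0.0, 1.538]
wrist_force: [-1.6, 0.1, 7.4]
finger_gap: 0.273
gripper_force: 50.0
20.95 mean [ 5.4135e+02 -1.7480e+01  8.2740e+01 -1.3700e+00 -7.0000e-02  6.5400e+00
  4.0000e-02  2.3000e-01  1.0000e-02  1.7997e+02  1.0000e-02  8.8110e+01] sd [0.02 0.01 0.02 0.54 0.53 0.28]
```

```bash
python3 -m handwheel '[[[0,0,0.0005],[0,0,0],1],[[0,0,0.0005],[0,0,0],1],[[0,0,0.0005],[0,0,0],1],[[0,0,0.0005],[0,0,0],1],[[0,0,0.0005],[0,0,0],1],[[0,0,0],[0,0,0],1]]'
python3 av.py
```

```text
time_s: 21.55
eef_pos: [0.5414, -0.0175, 0.0804]
tcp_rot: [3.141, 0.0, 1.538]
wrist_force: [-1.2, 0.3, 7.5]
finger_gap: 0.27
gripper_force: 50.0
21.85 mean [ 5.4135e+02 -1.7480e+01  8.0440e+01 -2.1200e+00  1.7000e-01  8.1500e+00
  4.0000e-02  3.1000e-01  0.0000e+00  1.7997e+02  1.0000e-02  8.8110e+01] sd [0.02 0.01 0.01 0.48 0.5  0.41]
```

```bash
python3 -m handwheel '[[[0,0,0.0003],[0,0,0],1],[[0,0,0.0003],[0,0,0],1],[[0,0,0],[0,0,0],1]]'
python3 av.py
python3 -m handwheel '[[[0,0,0.0003],[0,0,0],1],[[0,0,0],[0,0,0],1]]'
python3 av.py
```

```text
time_s: 22.15
eef_pos: [0.5413, -0.0175, 0.0799]
tcp_rot: [3.141, 0.0, 1.538]
wrist_force: [-2.1, 0.6, 8.6]
finger_gap: 0.274
gripper_force: 50.0
22.45 mean [ 5.4136e+02 -1.7480e+01  7.9890e+01 -1.8800e+00  3.4000e-01  8.1500e+00
  6.0000e-02  3.3000e-01 -0.0000e+00  1.7997e+02  1.0000e-02  8.8110e+01] sd [0.02 0.01 0.02 0.16 0.47 0.39]
time_s: 22.65
eef_pos: [0.5413, -0.0175, 0.0796]
tcp_rot: [3.141, 0.0, 1.538]
wrist_force: [-1.4, 0.6, 8.2]
finger_gap: 0.273
gripper_force: 50.0
22.95 mean [ 5.4134e+02 -1.7470e+01  7.9610e+01 -2.2000e+00  2.8000e-01  8.4600e+00
  6.0000e-02  3.4000e-01 -1.0000e-02  1.7997e+02  1.0000e-02  8.8110e+01] sd [0.01 0.02 0.02 0.61 0.48 0.45]
```

```bash
python3 -m handwheel '[[[0,0,0.0003],[0,0,0],1],[[0,0,0],[0,0,0],1]]' | grep wrist
python3 av.py
python3 -m handwheel '[[[0,0,0.0003],[0,0,0],1],[[0,0,0],[0,0,0],1]]' | grep wrist
python3 av.py
```

```text
wrist_force: [-3.4, 0.2, 10.2]
23.45 mean [ 5.4135e+02 -1.7490e+01  7.9480e+01 -2.3300e+00  3.8000e-01  1.0000e+01
  6.0000e-02  3.8000e-01 -0.0000e+00  1.7996e+02  1.0000e-02  8.8110e+01] sd [0.01 0.01 0.01 0.41 0.52 0.3 ]
wrist_force: [-2.7, 0.2, 11.3]
23.95 mean [ 5.4136e+02 -1.7490e+01  7.9410e+01 -2.6200e+00  4.6000e-01  1.1310e+01
  9.0000e-02  4.6000e-01 -0.0000e+00  1.7996e+02  1.0000e-02  8.8110e+01] sd [0.02 0.01 0.   0.62 0.32 0.32]
```

The bed has bottomed out: the stiffness jumped at z ≈ 0.0795, with about 15 N net load. I'll hold here for a little over two seconds.

```bash
python3 -m handwheel '[[[0,0,0.0001],[0,0,0],1],[[0,0,0],[0,0,0],1],[[0,0,0],[0,0,0],1],[[0,0,0],[0,0,0],1],[[0,0,0],[0,0,0],1],[[0,0,0],[0,0,0],1],[[0,0,0],[0,0,0],1],[[0,0,0],[0,0,0],1],[[0,0,0],[0,0,0],1],[[0,0,0],[0,0,0],1],[[0,0,0],[0,0,0],1],[[0,0,0],[0,0,0],1],[[0,0,0],[0,0,0],1],[[0,0,0],[0,0,0],1],[[0,0,0],[0,0,0],1],[[0,0,0],[0,0,0],1],[[0,0,0],[0,0,0],1],[[0,0,0],[0,0,0],1],[[0,0,0],[0,0,0],1],[[0,0,0],[0,0,0],1]]'
python3 av.py
```

```text
time_s: 25.95
eef_pos: [0.5413, -0.0175, 0.0794]
tcp_rot: [3.141, 0.0, 1.538]
wrist_force: [-2.2, 0.2, 12.7]
finger_gap: 0.275
gripper_force: 50.0
26.25 mean [ 5.4135e+02 -1.7490e+01  7.9390e+01 -2.6600e+00  4.9000e-01  1.2160e+01
  1.0000e-01  5.0000e-01 -2.0000e-02  1.7996e+02  1.0000e-02  8.8110e+01] sd [0.01 0.01 0.01 0.23 0.55 0.23]
```

Held about 2.8 s on the stops. Releasing gently and lifting.

```bash
python3 -m handwheel '[[[0,0,-0.001],[0,0,0],1],[[0,0,-0.0015],[0,0,0],1],[[0,0,-0.0015],[0,0,0],1],[[0,0,-0.0015],[0,0,0],1],[[0,0,-0.0015],[0,0,0],1],[[0,0,-0.0015],[0,0,0],1],[[0,0,-0.0015],[0,0,0],1],[[0,0,-0.0015],[0,0,0],1],[[0,0,-0.0015],[0,0,0],1],[[0,0,-0.0015],[0,0,0],1],[[0,0,-0.003],[0,0,0],1],[[0,0,-0.007],[0,0,0],1],[[0,0,-0.012],[0,0,0],1],[[0,0,-0.012],[0,0,0],1],[[0,0,0],[0,0,0],1],[[0,0,0],[0,0,0],1]]'
python3 go.py .4500 .2728 .12 88.1
python3 - <<'E'
from h import *
im=vision.grab_frame('scene'); n='scene';x0,x1,y0,y1=242,272,158,180
S=cv2.resize(im[y0:y1,x0:x1].astype(np.float32),None,fx=8,fy=8,interpolation=cv2.INTER_CUBIC);S=S[...,2]-S[...,0]
cs=max(cv2.findContours((S>12).astype(np.uint8),0,1)[0],key=cv2.contourArea)[:,0]
P=ray(n,(cs+.5)/8-.5+[x0,y0],.06)[:,:2].astype(np.float32)*1000; M=cv2.moments(P); print('mirror now',M['m10']/M['m00'],M['m01']/M['m00'],'(before 541.1 -12.1)')
E
```

```text
time_s: 27.85
eef_pos: [0.5415, -0.0175, 0.1276]
tcp_rot: [3.14, 0.0, 1.538]
wrist_force: [-0.8, -0.2, -4.0]
finger_gap: 0.277
gripper_force: 50.0
t 27.85 pos [ 0.5415 -0.0175  0.1276] rpy deg [1.7991e+02 2.0000e-02 8.8100e+01] F [-0.8 -0.2 -4. ] gap mm 24.1 grip 50.000013182871044
shift (before turn) [ 287.1 -101.1    7.3] turn [0.0016 0.0003 0.0001]
mirror now 540.9330522117295 -11.847775449194556 (before 541.1 -12.1)
```

The mirror stayed in place. Returning the block to the mat.

```bash
python3 -m handwheel '[[[0.010,-0.0035,0],[0,0,0],1],[[0.0205,-0.0072,0],[0,0,0],1],[[0.0205,-0.0072,0],[0,0,0],1],[[0.0205,-0.0072,0],[0,0,0],1],[[0.0205,-0.0072,0],[0,0,0],1],[[0.0205,-0.0072,0],[0,0,0],1],[[0.0205,-0.0072,0],[0,0,0],1],[[0.0205,-0.0072,0],[0,0,0],1],[[0.0205,-0.0072,0],[0,0,0],1],[[0.0205,-0.0072,0],[0,0,0],1],[[0.0205,-0.0072,0],[0,0,0],1],[[0.0205,-0.0072,0],[0,0,0],1],[[0.0205,-0.0072,0],[0,0,0],1],[[0.0205,-0.0072,0],[0,0,0],1],[[0.010,-0.0035,0],[0,0,0],1],[[0,0,0],[0,0,0],1],[[0,0,0],[0,0,0],1]]'
python3 go.py .4500 .2728 .0360 88.1
```

```text
time_s: 29.6
eef_pos: [0.4498, 0.272, 0.1265]
tcp_rot: [-3.141, 0.001, 1.539]
wrist_force: [-0.8, -0.1, -3.2]
finger_gap: 0.271
gripper_force: 50.0
t 29.6 pos [0.4498 0.272  0.1265] rpy deg [-1.7998e+02  4.0000e-02  8.8150e+01] F [-0.8 -0.1 -3.2] gap mm 23.5 grip 49.999967655166984
shift (before turn) [ 0.9  0.2 90.5] turn [-0.0004  0.0007  0.0009]
```

```bash
python3 -m handwheel '[[[0,0,0.015],[0,0,0],1],[[0,0,0.02],[0,0,0],1],[[0,0,0.02],[0,0,0],1],[[0,0,0.015],[0,0,0],1],[[0,0,0.008],[0,0,0],1],[[0,0,0.004],[0,0,0],1],[[0,0,0.002],[0,0,0],1],[[0,0,0],[0,0,0],1],[[0,0,0],[0,0,0],1],[[0,0,0],[0,0,0],1]]'
python3 av.py
```

```text
time_s: 30.6
eef_pos: [0.4505, 0.2724, 0.0434]
tcp_rot: [3.14, -0.0, 1.538]
wrist_force: [0.4, -1.0, -4.0]
finger_gap: 0.273
gripper_force: 50.0
30.9 mean [ 4.5024e+02  2.7235e+02  4.3070e+01 -1.6000e-01 -2.0000e-02 -3.8100e+00
 -0.0000e+00 -1.2000e-01  1.0000e-02  1.7997e+02  3.5999e+02  8.8110e+01] sd [0.1  0.04 0.14 0.38 0.61 0.48]
```

```bash
python3 -m handwheel '[[[0,0,0.003],[0,0,0],1],[[0,0,0.002],[0,0,0],1],[[0,0,0.0014],[0,0,0],1],[[0,0,0.0007],[0,0,0],1],[[0,0,0],[0,0,0],1],[[0,0,0],[0,0,0],1]]'
python3 av.py
```

```text
time_s: 31.5
eef_pos: [0.4501, 0.2722, 0.0356]
tcp_rot: [3.142, -0.0, 1.538]
wrist_force: [1.5, -0.1, -3.8]
finger_gap: 0.274
gripper_force: 50.0
31.8 mean [ 4.5012e+02  2.7225e+02  3.5650e+01  8.0000e-02  1.0000e-02 -3.7300e+00
 -2.0000e-02 -1.0000e-01  0.0000e+00  1.8000e+02  3.6000e+02  8.8100e+01] sd [0.03 0.01 0.02 0.45 0.49 0.27]
```

```bash
python3 -m handwheel '[[[0,0,0.0003],[0,0,0],1],[[0,0,0.0003],[0,0,0],1],[[0,0,0],[0,0,0],1]]'
python3 av.py
```

```text
time_s: 32.1
eef_pos: [0.4501, 0.2722, 0.0354]
tcp_rot: [3.141, -0.0, 1.538]
wrist_force: [-0.3, -1.1, 0.9]
finger_gap: 0.273
gripper_force: 50.0
32.4 mean [ 4.5014e+02  2.7223e+02  3.5420e+01 -8.8000e-01 -9.9000e-01  3.1100e+00
 -7.0000e-02  1.3000e-01  1.0000e-02  1.7999e+02  3.5999e+02  8.8100e+01] sd [0.   0.01 0.01 0.29 0.25 1.1 ]
```

Contact. Opening and retreating straight up.

```bash
python3 -m handwheel '[[[0,0,0],[0,0,0],0.7],[[0,0,0],[0,0,0],0.6],[[0,0,0],[0,0,0],0.4],[[0,0,0],[0,0,0],0.2],[[0,0,0],[0,0,0],0],[[0,0,0],[0,0,0],0],[[0,0,0],[0,0,0],0]]' 5
python3 -m handwheel '[[[0,0,-0.01],[0,0,0],0],[[0,0,-0.03],[0,0,0],0],[[0,0,-0.04],[0,0,0],0],[[0,0,-0.04],[0,0,0],0],[[0,0,-0.04],[0,0,0],0],[[0,0,0],[0,0,0],0],[[-0.03,0,0],[0,0,0],0],[[-0.04,0,0],[0,0,0],0],[[-0.04,0,0],[0,0,0],0],[[-0.04,0,0],[0,0,0],0],[[0,0,0],[0,0,0],0],[[0,0,0],[0,0,0],0]]'
cat > chk.py <<'E'
from h import *
a=np.mean([vision.grab_frame('top').astype(float) for _ in range(4)],0).astype(np.float32);b=np.load('topavg.npy').astype(np.float32)
for n,(x0,x1,y0,y1) in dict(block=(182,232,168,220),wallet=(240,282,100,136),flower=(290,320,110,138),round=(325,358,105,160),heart=(362,396,115,170),magnet=(283,310,205,235),case=(125,160,155,218),press=(268,335,138,205)).items():
    print(n,'mean abs diff',np.abs(a-b)[y0:y1,x0:x1].mean().round(2))
f=8;x0,y0=182,168
for nm,q in(('before',b),('after',a)):
    c=np.clip(cv2.resize(q[y0:y0+52,x0:x0+50],None,fx=f,fy=f,interpolation=cv2.INTER_CUBIC),0,255).astype(np.uint8);h=cv2.cvtColor(c,cv2.COLOR_BGR2HSV)
    g=cv2.morphologyEx(((h[...,0]>=17)&(h[...,0]<30)&(h[...,2]>190)).astype(np.uint8),cv2.MORPH_OPEN,np.ones((15,15)))
    cs=max(cv2.findContours(g,0,1)[0],key=cv2.contourArea)[:,0]; P=ray('top',(cs+.5)/f-.5+[x0,y0],.085)[:,:2].astype(np.float32)*1000; print(nm,'grip top',cv2.minAreaRect(P))
x0,y0=285,152; S=cv2.resize(a[152:186,285:319],None,fx=8,fy=8,interpolation=cv2.INTER_CUBIC);S=S[...,2]-S[...,0]
cs=max(cv2.findContours((S>12).astype(np.uint8),0,1)[0],key=cv2.contourArea)[:,0]; P=ray('top',(cs+.5)/8-.5+[x0,y0],.06)[:,:2].astype(np.float32)*1000; print('mirror',cv2.minAreaRect(P),'was 541.3 -17.8')
E
python3 chk.py
```

```text
time_s: 33.1
eef_pos: [0.4501, 0.2722, 0.035]
tcp_rot: [3.142, -0.0, 1.538]
wrist_force: [0.3, 0.2, -1.0]
finger_gap: 0.758
gripper_force: 0.0
time_s: 34.3
eef_pos: [0.4449, 0.1217, 0.195]
tcp_rot: [-3.141, -0.0, 1.535]
wrist_force: [0.0, 0.2, -0.2]
finger_gap: 0.998
gripper_force: 0.0
block mean abs diff 37.82
wallet mean abs diff 11.59
flower mean abs diff 7.72
round mean abs diff 6.07
heart mean abs diff 5.68
magnet mean abs diff 9.26
case mean abs diff 6.29
press mean abs diff 24.79
before grip top ((450.33746337890625, 273.132568359375), (45.25945281982422, 21.714292526245117), 88.46115112304688)
after grip top ((477.35302734375, 282.0584716796875), (25.83321762084961, 69.84408569335938), 7.062664985656738)
mirror ((541.353759765625, -17.849945068359375), (67.12682342529297, 77.36287689208984), 73.5059814453125) was 541.3 -17.8
```

The arm still covers the block from above, so I'll move clear and recheck.

```bash
python3 -m handwheel '[[[-0.035,0,-0.01],[0,0,0],0],[[-0.035,0,-0.01],[0,0,0],0],[[-0.035,0,-0.01],[0,0,0],0],[[-0.035,0,-0.01],[0,0,0],0],[[-0.035,0,0],[0,0,0],0],[[-0.035,0,0],[0,0,0],0],[[-0.035,0,0],[0,0,0],0],[[-0.035,0,0],[0,0,0],0],[[-0.035,0,0],[0,0,0],0],[[-0.035,0,0],[0,0,0],0],[[0,0,0],[0,0,0],0],[[0,0,0],[0,0,0],0],[[0,0,0],[0,0,0],0]]'
python3 chk.py
```

```text
time_s: 35.8
eef_pos: [0.4335, -0.2258, 0.2348]
tcp_rot: [-3.141, -0.001, 1.539]
wrist_force: [-0.1, 0.1, -0.2]
finger_gap: 0.996
gripper_force: 0.0
block mean abs diff 6.0
wallet mean abs diff 3.43
flower mean abs diff 2.71
round mean abs diff 2.05
heart mean abs diff 13.73
magnet mean abs diff 87.7
case mean abs diff 3.9
press mean abs diff 52.85
before grip top ((450.33746337890625, 273.132568359375), (45.25945281982422, 21.714292526245117), 88.46115112304688)
after grip top ((479.45208740234375, 246.19677734375), (98.75536346435547, 43.465858459472656), 81.74187469482422)
mirror ((593.4376831054688, -60.605369567871094), (14.405619621276855, 6.6514482498168945), 83.1935043334961) was 541.3 -17.8
```

```bash
python3 - <<'E'
from h import *
a=cv2.cvtColor(vision.grab_frame('top'),6).astype(np.float32);b=cv2.cvtColor(np.load('topavg.npy').astype(np.uint8),6).astype(np.float32)
t=b[180:210,190:218]; r=cv2.matchTemplate(a[170:220,180:228],t,cv2.TM_CCOEFF_NORMED); print(cv2.minMaxLoc(r)[1::2],'expected (10,10)')
s=cv2.cvtColor(vision.grab_frame('scene'),6).astype(np.float32);s0=cv2.cvtColor(cv2.imread('pics/scene0.png'),6).astype(np.float32)
r=cv2.matchTemplate(s[190:260,190:255],s0[200:245,203:242],cv2.TM_CCOEFF_NORMED); print(cv2.minMaxLoc(r)[1::2],'expected (13,10)')
E
```

```text
(0.941067636013031, (10, 11)) expected (10,10)
(0.9829602241516113, (13, 10)) expected (13,10)
```

The block stands upright at its original spot in both views.

```bash
python3 -c "
from bench import order
print(order.finish_job())"
```

```text
the job is handed in; nothing more can be done
None
```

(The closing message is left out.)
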